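Break the folding stay and shut the first-aid tin

TASK

Shut the red first-aid tin: break its folding lid stay at the knee by drawing the black grip over towards the tin's front, keep hold so that the lid comes down under control and never drops, then press the lid's front edge down, gently, until the spring catch snaps over it. Leave everything else on the board where it is, and let go of the tin when done.

Things in the scene. Friction and masses are not known exactly. Their poses are not given: they have to be found in the camera images.
- tin: Red steel first-aid tin screwed to a white board whose top is at z = 0.05 m. 160 mm (its x) by 200 mm (its y), 80 mm high. Origin: centre of its underside. Its -x side is the front (towards the robot, with the spring catch), its +x side carries the lid hinge along y, its +y side the folding stay. It is fixed.
- lid_hinge (a point): Point on the lid's hinge axis (parallel to the tin's y), at x = +80 mm, z = +80 mm in the tin's frame.
- lid_front (a point): Where to press: on the lid's outer face, on its middle line, 145 mm from the hinge axis, 20 mm from the front edge. Lid 166 by 206 mm, plate 4 mm thick, about 0.35 kg; at the start it stands open about 75 degrees above shut, its top edge 240 mm above the board. When shut this point lies at (-65, 0, +84) mm in the tin's frame.
- lid (a joint): Lid angle (rad): 0 standing open, stay locked; grows as it closes; 1.30 fully shut. It cannot close while the stay is locked; once that is broken, only the hand keeps it from falling. Coming down it first rests on the spring catch at about 1.21, its front some 15 mm high; a push of about 5 to 10 N at lid_front then snaps it home.
- stay_grip (a point): Centre of the stay's black grip on the knee pin: free-turning round sleeve, 16 mm diameter, 56 mm long, along the tin's y, from y = +122 to +178 mm (this point: +152), ended by a yellow 19 mm disc. 111 mm above the board at the start; circles about stay_pivot. The standing lid's side edge is at y = +103 mm: lean the hand outwards about 25 degrees to clear it.
- stay_pivot (a point): Lower pivot of the stay, axis along the tin's y, at (-20, +110, +60) mm in the tin's frame. Two flat steel bars, 70 mm between pivots: pivot to knee, knee to a pin on the lid's side. Knee and grip circle this pivot at 70 mm in the tin's x-z plane: at the start up and rearward (47 degrees above the tin's +x), over the top, and down in front (170 degrees) when the lid is shut.
- knee (a joint): Fold of the stay's knee (rad): 0 as locked, the knee resting on its stop slightly past straight to the rear; 0.40 with the bars in line; about 3.2 with the lid shut. From 0 to 0.40 it resists being drawn to the front with about 9 to 12 N at the grip, then gives way suddenly.
- thermometer: Grey ear thermometer lying on the board, about 145 by 34 mm, 26 mm high. Origin: underside. Leave alone.
- egg_cup: White ceramic egg cup, 52 mm across, 64 mm high. Origin: centre of its foot. Leave alone.
- tray: Small aluminium tray, 130 by 90 by 18 mm. Origin: centre of its underside. Leave alone.
- tweezer_case: Yellow plastic tweezer case, 140 by 36 by 20 mm. Origin: centre of its underside. Leave alone.

How it is judged:
On the way, in this order (a step that is already met when the one before it is completed fails the run):
1. the stay is broken: its knee is folded past straight while the lid is still up (value of joint knee above 0.6 rad and value of joint lid below 0.8 rad), for 0.1 s.
2. the lid is down on its catch (value of joint lid above 1.15 rad), for 0.1 s.
At the end, for the whole second after the job is handed in: The lid is fully shut under its catch (lid joint above 1.27 of 1.30 rad) and at rest, and the thermometer, egg cup, tray and tweezer case are within 20 mm of where they stood (value of joint lid above 1.27 rad and velocity of joint lid between -0.05 and 0.05 rad/s and distance of each of thermometer, egg_cup, tray, tweezer_case from where it was at the start of the episode below 0.02 m); the robot touches nothing.
It fails at once if the lid drops (falls faster than 2.5 rad/s before it reaches its catch) (velocity of joint lid above 2.5 rad/s and value of joint lid below 1.18 rad).
It fails at once if the lid is pressed with more than 60 N (contact force between any of the fingers, the arm and lid above 60 N).
It fails at once if a bystander is pushed more than 20 mm (distance of any of thermometer, egg_cup, tray, tweezer_case from where it was at the start of the episode above 0.02 m).
It also fails if it takes over 58 s, if anything falls off the work surface, if the arm or the gripper's body presses on something with over 40 N, if the wrist force passes 120 N, or if a joint passes its speed limit or range.

ROBOT

A 6-joint arm with a two-finger parallel gripper is mounted at the origin on the work surface. World frame = base frame: x ahead of the robot, y to its left, z up, the work surface at z = 0. Lengths are in m, angles in rad, forces in N, time in s.
With the tool pointing down it reaches from about 0.25 to 0.775 m from the base axis. Payload 4 kg.
Tool frame: the origin (TCP) lies midway between the tips of the shut fingers; the grasp point (between the pads) lies 19 mm behind it (robot.tcp_to_grasp is the distance from the TCP to the grasp point, in m); z points along the fingers, x is the direction in which the jaws open and shut, and the axes are right-handed (so a half turn about z gives the same grasp; the last joint's range is limited). The gripper opens to 94 mm and grips with 3 to 60 N. Pads are 16 mm wide; open, the fingers measure 119 mm over their backs; the gripper's body (75 mm by 177 mm) begins 78 mm behind the grasp point.
Start: joints at [-1.423, 0.087, 1.371, -0, 1.684, -0.103], TCP at [0.136, -0.533, 0.206] pointing down, gripper open.
Joint ranges: [-3.1, 3.1], [-0.76, 2.03], [0.27, 2.55], [-1.08, 4.22], [0.17, 2.65], [-2.57, 2.57]. Speed limits (rad/s): [2.79, 2.79, 3.14, 3.14, 3.14, 3.14].

INTERFACE

Orientations are given as [roll, pitch, yaw] about the fixed x, y, z axes, in that order (R = Rz(yaw) Ry(pitch) Rx(roll)).
In Python, from bench import get_obs, vision, robot gives the robot as it stands.
- The arm moves only by the tool servo_tool, never from a script. Its argument "targets" is text: rows parted by semicolons, each of 7 numbers parted by spaces: the opening, from 0 (shut) to 1 (fully open), then the shift along the tool's x, y, z as a fraction of full scale, then the turn, a rotation vector about the tool's x, y, z as a fraction of full scale. A call has 1 to 12 rows; each row is the pose to reach, as a shift and turn from the pose commanded when the call began, along the tool's axes at that moment, turning the shorter way round; what a row does not reach only later rows make up. Full scale, the value 1, is 0.25 m for a shift and pi rad for a turn. A row lasts 1/12 s, in which the tool goes at most 41.7 mm and 7.16 degrees, less where a joint would pass 70% of its speed; a pose out of reach is approached as far as the arm can. A call with a number of a shift or a turn outside -1 to 1 is refused whole. A call with a gripper value outside its range is refused whole. The fingers move at their own pace and stop on an object; the grip force is fixed at half the most. Time passes only in rows, so rows that repeat a pose let the fingers close. It gives the time, the measured TCP pose, the force and the opening at its end, in the units of the state.
- get_obs(): the state, without advancing time (a new reading comes with each control period).
- vision.snapshot(name): name is "side" or "top" or "wrist"; returns a dict with "image" (400x640x3 uint8, red, green, blue), "mtx" (3x3 intrinsics, pixels), "world_from_camera" (4x4, takes a point from camera to world coordinates); the wrist camera has in their place "T_tool_cam" (4x4, takes a point from camera to tool coordinates, whose origin is the TCP and whose axes are the tool frame's). Camera axes: x right, y down, z forward; pixel columns grow to the right and rows downward; lengths in m; the calibration is good to about 2 mm. A picture is of the moment at which its call begins: read the wrist's pose just before it. There is no depth.
- robot.close_job(): hands the job in, once; it reports no verdict.
The state is a dict: "time": time; "joint_positions": joint angles; "qvel": joint speeds; "joint_torque": joint torques, N m; "tool_pos": TCP position; "ee_rot": TCP orientation; "wrist_force": force on the tool from outside, world axes, zero at the start; "wrist_torque": the same for the moment, N m; "width": finger opening in m.
Only numpy, scipy, OpenCV 4.12 (cv2) and the standard library are available. Lean on these libraries where they do the work, as an engineer would, in place of code of your own. Each camera call takes 0.05 s, during which the arm holds its last target.

## Working session

There is one attempt and no reset: what is moved stays moved. The work goes in short steps, Python scripts to look and compute and a tool call to move; the robot and the scene stay as the last step left them, time stands still between calls to the robot, and variables do not carry over. Pictures are saved under pics/ and viewed, and the job is handed in when it is done.

Besides the shell and the picture viewer there is one more tool, called as name(argument=value, ...) on one line, values as JSON. servo_tool: Moves the arm, as the interface text tells. Its arguments: {"type":"object","properties":{"targets":{"type":"string"}},"required":["targets"]}

```bash
ls; mkdir -p pics; python3 - <<'E'
from bench import get_obs, vision, robot
import cv2
o=get_obs(); print(o)
for n in ("side","top"):
    s=vision.snapshot(n); cv2.imwrite(f"pics/{n}0.png",s["image"][:,:,::-1]); print(n,s["mtx"],s["world_from_camera"])
E
```

```text
pics
{'time': 0.0, 'joint_positions': array([-1.42312313e+00,  8.78961762e-02,  1.37222701e+00, -2.98217211e-05,
        1.68358364e+00, -1.03112744e-01]), 'qvel': array([-0.00078412, -0.00025933, -0.00047678, -0.0008308 ,  0.00116956,
        0.00046647]), 'joint_torque': array([-3.00744050e-04, -3.40185821e+01, -3.02423573e+01,  7.17488257e-02,
        3.31139588e-02, -1.53741539e-04]), 'tool_pos': array([ 0.13638962, -0.53226266,  0.20435014]), 'ee_rot': array([-3.14140452e+00,  2.10598899e-03, -1.32001351e+00]), 'wrist_force': array([ 0.20582837,  0.11051841, -0.37686585]), 'wrist_torque': array([ 0.013443  ,  0.03731   , -0.05691826]), 'width': 0.09416830993789396}
side [[434.14114031   0.         319.82208436]
 [  0.         434.14114031 206.37089626]
 [  0.           0.           1.        ]] [[-0.81398163 -0.30445268  0.49471453 -0.0113214 ]
 [-0.58087311  0.43321738 -0.68913651  0.89604099]
 [-0.00450947 -0.84831083 -0.52947937  0.86127988]
 [ 0.          0.          0.          1.        ]]
top [[396.85279337   0.         311.79925186]
 [  0.         396.85279337 194.72172867]
 [  0.           0.           1.        ]] [[ 0.01840475 -0.98131544  0.19152357  0.4078105 ]
 [-0.99982878 -0.01843146  0.00164219 -0.00744187]
 [ 0.00191855 -0.191521   -0.98148664  1.17532323]
 [ 0.          0.          0.          1.        ]]
```

View pics/side0.png

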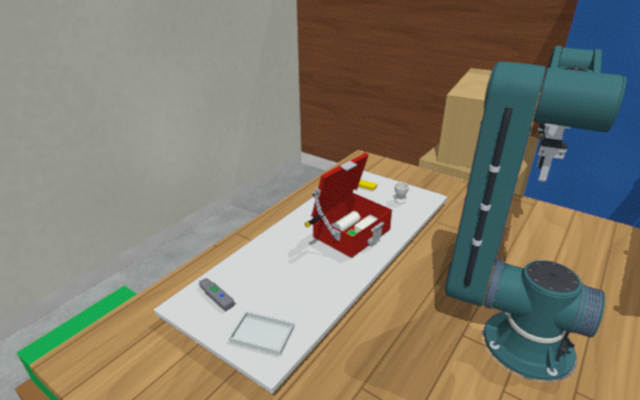

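View pics/top0.png

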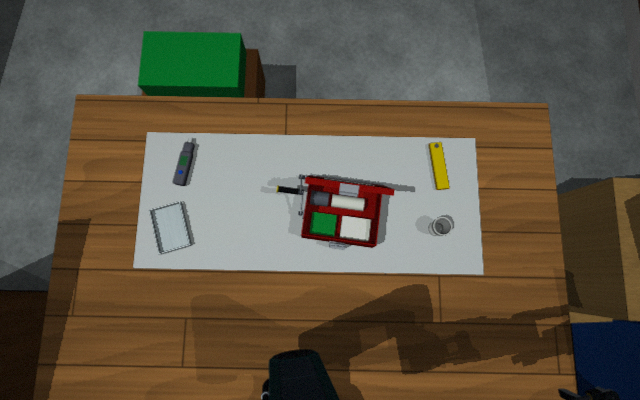

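The side view shows the tin at about (350,225) with its grip at (312,221). In the top view the tin spans about (302–382, 178–246), and the grip is at about (288,190). I'll zoom in on both.

```bash
python3 - <<'E'
import cv2
a=cv2.imread("pics/top0.png")[160:260,250:420]; cv2.imwrite("pics/top0z.png",cv2.resize(a,None,fx=4.5,fy=4.5,interpolation=cv2.INTER_CUBIC))
a=cv2.imread("pics/side0.png")[145:265,290:410]; cv2.imwrite("pics/side0z.png",cv2.resize(a,None,fx=5,fy=5,interpolation=cv2.INTER_CUBIC))
E
```

```text
(no output)
```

View pics/top0z.png

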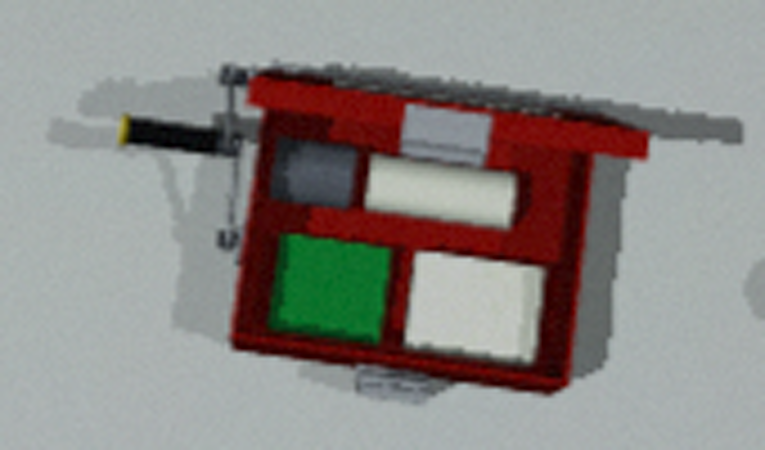

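View pics/side0z.png

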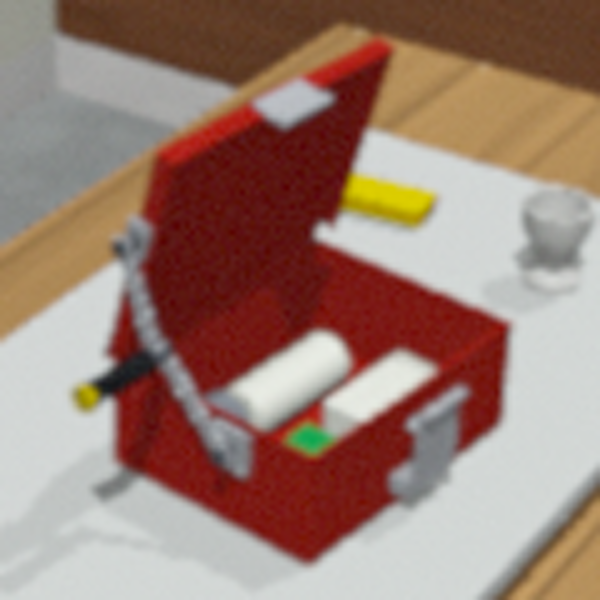

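```bash
cat > h.py <<'E'
import numpy as np
C={'side':(np.array([[434.14114031,0,319.82208436],[0,434.14114031,206.37089626],[0,0,1]]),np.array([[-0.81398163,-0.30445268,0.49471453,-0.0113214],[-0.58087311,0.43321738,-0.68913651,0.89604099],[-0.00450947,-0.84831083,-0.52947937,0.86127988],[0,0,0,1]])),
'top':(np.array([[396.85279337,0,311.79925186],[0,396.85279337,194.72172867],[0,0,1]]),np.array([[0.01840475,-0.98131544,0.19152357,0.4078105],[-0.99982878,-0.01843146,0.00164219,-0.00744187],[0.00191855,-0.191521,-0.98148664,1.17532323],[0,0,0,1]]))}
def ray(c,u,v):
    K,T=C[c]; d=T[:3,:3]@np.linalg.solve(K,[u,v,1]); return T[:3,3],d
def onz(c,u,v,z):
    o,d=ray(c,u,v); return o+d*(z-o[2])/d[2]
def tri(a,b):
    (o1,d1),(o2,d2)=ray(*a),ray(*b)
    s=np.linalg.lstsq(np.c_[d1,-d2],o2-o1,rcond=None)[0]
    p,q=o1+s[0]*d1,o2+s[1]*d2; return (p+q)/2,np.linalg.norm(p-q)
def proj(c,p):
    K,T=C[c]; q=K@(T[:3,:3].T@(np.asarray(p)-T[:3,3])); return q[:2]/q[2]
E
python3 - <<'E'
from h import *
zt=lambda x,y:(250+x/4.5-.4,160+y/4.5-.4)
zs=lambda x,y:(290+x/5-.4,145+y/5-.4)
A=onz('top',*zt(233,347),.13);B=onz('top',*zt(567,390),.13)
print(A,B,np.linalg.norm(A-B))
v=(A-B)/np.linalg.norm(A-B); print('yaw',np.degrees(np.arctan2(-v[0],v[1])))
# side: bottom corner +y front and top corners
print('side corner bottom',onz('side',*zs(308,562),.05),'catch side top',onz('side',*zs(508,325),.13))
print('yellow',tri(('top',*zt(126,131)),('side',*zs(86,398))))
print('black inner',tri(('top',*zt(218,140)),('side',*zs(155,360))))
ey=v; ex=np.array([v[1],-v[0],0]); o=(A+B)/2+ex*.08; o[2]=.05; print('origin',o)
def W(x,y,z): return o+ex*x/1e3+ey*y/1e3+np.array([0,0,z/1e3])
for n,p in dict(grip=(27.7,152,111),end=(27.7,180,111),piv=(-20,110,60),fl=(-80,100,0),bl=(80,100,80),br=(80,-100,80)).items():
    w=W(*p);t=proj('top',w);s=proj('side',w); print(n,w.round(4),((t-[250,160]+.4)*4.5).round(),((s-[290,145]+.4)*5).round())
E
```

```text
[0.49881055 0.01963324 0.13      ] [ 0.47745169 -0.1752364   0.13      ] 0.19603667863762136
yaw -6.25498559907469
side corner bottom [0.50530196 0.01783932 0.05      ] catch side top [ 0.47747279 -0.16901373  0.13      ]
yellow (array([0.61939422, 0.08345921, 0.16003407]), np.float64(0.0019148306708006461))
black inner (array([0.61282455, 0.02874829, 0.15981208]), np.float64(0.006949912798922423))
origin [ 0.56765487 -0.08651785  0.05      ]
grip [0.6118 0.0616 0.161 ] [164. 146.] [118. 383.]
end [0.6148 0.0894 0.161 ] [116. 140.] [ 85. 404.]
piv [0.5598 0.025  0.11  ] [227. 248.] [227. 455.]
fl [0.499  0.0216 0.05  ] [233. 358.] [314. 569.]
bl [0.6581 0.0042 0.13  ] [265.  82.] [113. 358.]
br [ 0.6363 -0.1946  0.13  ] [596. 124.] [314. 235.]
```

```bash
cat > fit.py <<'E'
from h import *
from scipy.optimize import least_squares
zt=lambda x,y:(250+x/4.5-.4,160+y/4.5-.4)
zs=lambda x,y:(290+x/5-.4,145+y/5-.4)
obs=[('top',(-80,100,80),zt(233,347)),('top',(-80,-100,80),zt(567,390)),('top',(27.7,180,111),zt(123,131)),
('side',(-80,100,0),zs(308,562)),('side',(-80,-100,80),zs(508,325)),('side',(27.7,180,111),zs(85,398)),('side',(-20,112,60),zs(232,450)),('top',(-20,112,60),zt(228,240))]
def Wf(q,p):
    c,s=np.cos(q[2]),np.sin(q[2]);x,y,z=np.array(p)/1e3
    return np.array([q[0]+c*x-s*y,q[1]+s*x+c*y,.05+z])
f=lambda q:np.concatenate([proj(c,Wf(q,p))-u for c,p,u in obs])
if __name__=="__main__":
    r=least_squares(f,[.57,-.088,-.11],loss='soft_l1');print(r.x,np.degrees(r.x[2]));print(f(r.x).reshape(-1,2).round(1))
    print('grip',Wf(r.x,(27.7,152,111)))
E
python3 fit.py
```

```text
[ 0.56911898 -0.08909297 -0.12680525] -7.265405779168348
[[-0.2 -1.4]
 [ 1.1  0.2]
 [-0.2  0.2]
 [ 0.4  0.8]
 [ 1.5 -1.2]
 [-0.6  0. ]
 [-2.   0.5]
 [ 0.   0.5]]
grip [0.61581936 0.05818351 0.161     ]
```

```bash
cat > plan.py <<'E'
import numpy as np
from scipy.spatial.transform import Rotation as Ro
from scipy.optimize import brentq
def wf_axes(yaw): 
    c,s=np.cos(yaw),np.sin(yaw); return np.array([c,s,0]),np.array([-s,c,0]),np.array([0,0,1.])
def Rtool(yaw,lean):
    ex,ey,ez=wf_axes(yaw); z=-np.sin(lean)*ey-np.cos(lean)*ez; return np.c_[ex,np.cross(z,ex),z]
def cmd(p,R,pos=None,rot=None):
    from bench import get_obs
    o=get_obs(); p0=o['tool_pos'] if pos is None else pos; R0=Ro.from_euler('xyz',o['ee_rot'] if rot is None else rot).as_matrix()
    s=R0.T@(np.asarray(p)-p0)/.25; w=Ro.from_matrix(R0.T@R).as_rotvec()/np.pi
    return np.r_[s,w].round(3)
# stay kinematics, tin mm
P=np.array([-20,60.]);H=np.array([80,80.])
def K(phi): return P+70*np.array([np.cos(phi),np.sin(phi)])
a=np.radians(47); pin0=K(a)+70*np.array([np.cos(a+.4),np.sin(a+.4)]); r=np.hypot(*(pin0-H)); th0=np.arctan2(*(pin0-H)[::-1])
def pin(l): return H+r*np.array([np.cos(th0+l),np.sin(th0+l)])
def phi_of_lid(l):
    d=pin(l)-P; D=np.hypot(*d); return np.arctan2(d[1],d[0])+np.arccos(D/140)
E
python3 - <<'E'
from plan import *
for l in np.r_[0,.02,.05,np.arange(.1,1.31,.1),1.15,1.21,1.3]: p=phi_of_lid(l); print(round(l,2),np.degrees(p).round(1),K(p).round(1))
print(r)
print(cmd([.40,-.25,.42],Rtool(-.7,0)))
E
```

```text
0.0 69.9 [  4.  125.7]
0.02 73.3 [  0.2 127. ]
0.05 77.5 [ -4.8 128.3]
0.1 83.6 [-12.1 129.6]
0.2 93.8 [-24.7 129.8]
0.3 102.9 [-35.6 128.2]
0.4 111.3 [-45.4 125.2]
0.5 119.3 [-54.3 121. ]
0.6 127.0 [-62.1 115.9]
0.7 134.5 [-69. 110.]
0.8 141.8 [-75.  103.3]
0.9 148.9 [-79.9  96.2]
1.0 155.9 [-83.9  88.6]
1.1 162.7 [-86.8  80.8]
1.2 169.3 [-88.8  73. ]
1.3 175.2 [-89.8  65.8]
1.15 166.0 [-87.9  76.9]
1.21 169.9 [-88.9  72.3]
1.3 175.2 [-89.8  65.8]
100.96447618146496
[-8.340e-01 -1.302e+00 -8.600e-01 -0.000e+00  1.000e-03 -1.970e-01]
```

servo_tool(targets="1 -0.3 -0.2 -0.8 0 0 -0.1; 1 -0.4 -0.4 -0.8 0 0 -0.15; 1 -0.64 -1 -0.86 0 0 -0.2; 1 -0.64 -1 -0.86 0 0 -0.2; 1 -0.64 -1 -0.86 0 0 -0.2; 1 -0.64 -1 -0.86 0 0 -0.2; 1 -0.64 -1 -0.86 0 0 -0.2; 1 -0.64 -1 -0.86 0 0 -0.2; 1 -0.64 -1 -0.86 0 0 -0.2; 1 -0.64 -1 -0.86 0 0 -0.2; 1 -0.64 -1 -0.86 0 0 -0.2")

```text
time: 1.02
tool_pos: [0.3402, -0.3148, 0.4217]
ee_rot: [3.141, -0.003, -0.688]
wrist_force: [-0.8, -1.0, -0.1]
width: 0.0938
```

```bash
python3 - <<'E'
from plan import *
from bench import get_obs
o=get_obs();print(o['tool_pos'],o['ee_rot'],o['joint_positions'].round(2))
print(cmd([.40,-.05,.42],Rtool(-.122,np.radians(12))))
print(cmd([.40,.12,.40],Rtool(-.122,np.radians(25))))
E
```

```text
[ 0.34018818 -0.31478522  0.42174116] [ 3.14078315e+00 -2.82523609e-03 -6.87625833e-01] [-0.87 -0.05  1.08 -0.    2.11 -0.18]
[-0.487 -0.97   0.005 -0.064  0.018 -0.179]
[-0.919 -1.496  0.083 -0.135  0.038 -0.177]
```

servo_tool(targets="1 -0.49 -0.97 0 -0.06 0.02 -0.18; 1 -0.49 -0.97 0 -0.06 0.02 -0.18; 1 -0.49 -0.97 0 -0.06 0.02 -0.18; 1 -0.49 -0.97 0 -0.06 0.02 -0.18; 1 -0.49 -0.97 0 -0.06 0.02 -0.18; 1 -0.49 -0.97 0 -0.06 0.02 -0.18; 1 -0.49 -0.97 0 -0.06 0.02 -0.18; 1 -0.49 -0.97 0 -0.06 0.02 -0.18; 1 -0.49 -0.97 0 -0.06 0.02 -0.18")

```text
time: 1.77
tool_pos: [0.3992, -0.0513, 0.4189]
ee_rot: [2.945, -0.004, -0.123]
wrist_force: [-0.3, -0.8, -0.2]
width: 0.0938
```

```bash
python3 - <<'E'
from plan import *
from bench import get_obs
o=get_obs();print(o['tool_pos'],o['ee_rot'],o['joint_positions'].round(2))
R=Rtool(-.122,np.radians(25)); 
print(cmd([.40,.12,.40],R))
g=np.array([.6158,.058,.161]); pre=g+R[:,2]*(.019-.13); print(pre, cmd(pre,R))
E
```

```text
[ 0.39920199 -0.0513354   0.41885512] [ 2.94457574 -0.00417796 -0.12290926] [-0.1  -0.18  1.21 -0.23  2.09 -0.09]
[-0.081 -0.682 -0.06  -0.076 -0.001 -0.001]
[0.62150891 0.10456195 0.26160016] [ 0.803 -0.838  0.478 -0.076 -0.001 -0.001]
```

servo_tool(targets="1 -0.08 -0.7 -0.06 -0.076 0 0; 1 -0.08 -0.7 -0.06 -0.076 0 0; 1 -0.08 -0.7 -0.06 -0.076 0 0; 1 -0.08 -0.84 -0.06 -0.076 0 0; 1 -0.08 -0.84 -0.06 -0.076 0 0; 1 0.8 -0.86 0.3 -0.076 0 0; 1 0.8 -0.86 0.4 -0.076 0 0; 1 0.8 -0.86 0.4 -0.076 0 0; 1 0.8 -0.86 0.4 -0.076 0 0; 1 0.8 -0.86 0.4 -0.076 0 0; 1 0.8 -0.86 0.4 -0.076 0 0; 1 0.8 -0.86 0.4 -0.076 0 0")

```text
time: 2.77
tool_pos: [0.6261, 0.1083, 0.2701]
ee_rot: [2.699, 0.007, -0.13]
wrist_force: [-0.3, -0.4, -2.6]
width: 0.0938
```

```bash
python3 - <<'E'
from plan import *
from bench import get_obs,vision
import cv2
o=get_obs();print(o['tool_pos'],o['ee_rot'],o['joint_positions'].round(2),o['qvel'].round(3))
s=vision.snapshot('wrist');cv2.imwrite('pics/w1.png',s['image'][:,:,::-1]);print(s['mtx'],s['T_tool_cam'])
np.savez('w1.npz',p=o['tool_pos'],e=o['ee_rot'],K=s['mtx'],T=s['T_tool_cam'])
E
```

```text
[0.62614892 0.10828636 0.27013846] [ 2.69938623  0.00661158 -0.1302951 ] [ 0.3   0.43  0.9  -0.44  1.98  0.28] [ 0.037 -0.09   0.041  0.016  0.102  0.016]
[[353.18872078   0.         318.75921692]
 [  0.         353.18872078 198.8133307 ]
 [  0.           0.           1.        ]] [[ 9.99998851e-01 -4.10278905e-04 -1.45939753e-03 -1.01513597e-03]
 [ 7.84167687e-04  9.63876424e-01  2.66348691e-01 -7.73325257e-02]
 [ 1.29740162e-03 -2.66349529e-01  9.63875638e-01 -1.78272224e-01]
 [ 0.00000000e+00  0.00000000e+00  0.00000000e+00  1.00000000e+00]]
```

View pics/w1.png

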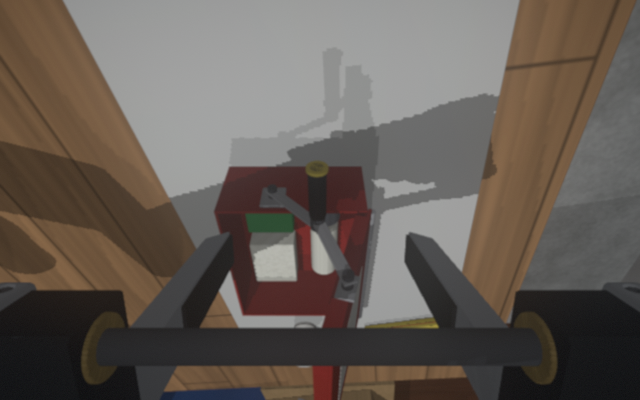

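The wrist view shows the grip between the fingers, with its yellow disc at (317,168) and its inner end at (318,219). The jaw centre is at about column 319.

```bash
python3 - <<'E'
from plan import *
from bench import get_obs
d=np.load('w1.npz');R=Ro.from_euler('xyz',d['e']).as_matrix()
def w(u,v,z):
    c=d['T']; q=R@(c[:3,:3]@np.linalg.solve(d['K'],[u,v,1])); o=d['p']+R@c[:3,3]; return o+q*(z-o[2])/q[2]
print('disc',w(317,169,.161),'inner',w(318,219,.161))
E
```

```text
disc [0.61920922 0.08309018 0.161     ] inner [0.61241662 0.02606891 0.161     ]
```

```bash
cat >> plan.py <<'E'
YAW=-.12; ex,ey,ez=wf_axes(YAW); O=np.array([.5703,-.0913,.05])
def Wt(x,y,z): return O+(ex*x+ey*y+ez*z)/1e3
RG=Rtool(YAW,np.radians(25))
def tcp_grip(phi): k=K(phi); return Wt(k[0],152,k[1])+RG[:,2]*.019
E
python3 - <<'E'
from plan import *
from bench import get_obs
o=get_obs();print(o['tool_pos'],o['ee_rot'])
t=tcp_grip(a);print(t,cmd(t-RG[:,2]*.05,RG),cmd(t,RG))
E
```

```text
[0.62393313 0.10931305 0.27345432] [ 2.70069687  0.00521943 -0.13020175]
[0.61507539 0.04831411 0.14397491] [-0.003  0.003  0.374  0.001  0.003 -0.002] [-0.001  0.002  0.574  0.001  0.003 -0.002]
```

servo_tool(targets="1 0 0 0.1 0 0 0; 1 0 0 0.2 0 0 0; 1 0 0 0.3 0 0 0; 1 0 0 0.4 0 0 0; 1 0 0 0.45 0 0 0; 1 0 0 0.5 0 0 0; 1 0 0 0.54 0 0 0; 1 0 0 0.57 0 0 0; 1 0 0 0.57 0 0 0; 1 0 0 0.57 0 0 0")

```text
time: 3.65
tool_pos: [0.6162, 0.0547, 0.1533]
ee_rot: [2.707, -0.008, -0.124]
wrist_force: [-0.9, 0.2, 0.5]
width: 0.0942
```

```bash
python3 - <<'E'
from plan import *
from bench import get_obs,vision
import cv2
o=get_obs();print(o['tool_pos'],o['ee_rot'],o['wrist_force'])
print(cmd(tcp_grip(a),RG))
for n in('wrist','side'):
    s=vision.snapshot(n);cv2.imwrite(f'pics/{n}2.png',s['image'][:,:,::-1])
E
```

```text
[0.61618938 0.05470152 0.15334018] [ 2.70711603 -0.00823086 -0.12353919] [-0.94842763  0.16929908  0.48359425]
[-0.002  0.008  0.045 -0.001 -0.002 -0.002]
```

View pics/wrist2.png

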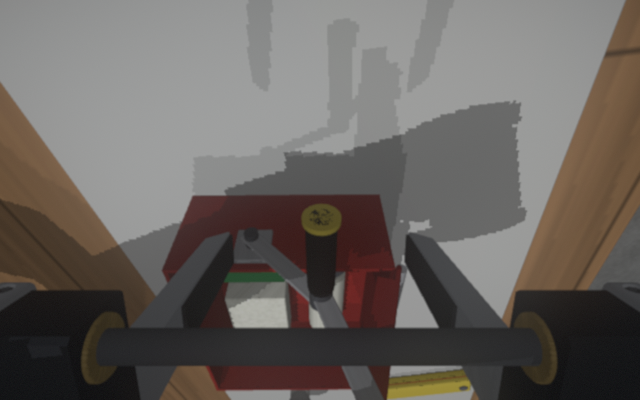

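View pics/side2.png

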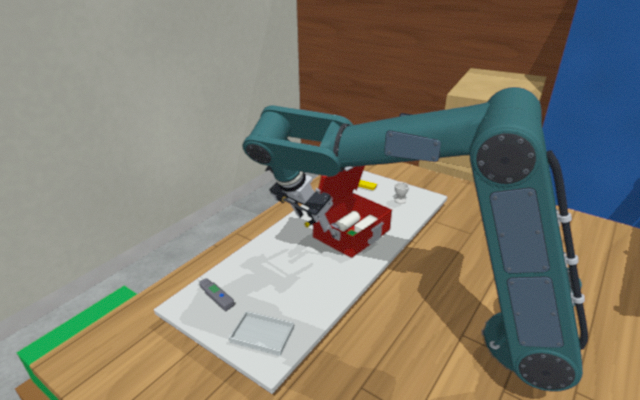

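The grip is centred between the jaws, with its disc at (321,218). The arm's links clear the lid. I'll let the arm settle and then close the jaws.

servo_tool(targets="1 0 0 0 0 0 0; 1 0 0 0 0 0 0; 1 0 0 0 0 0 0; 1 0 0 0 0 0 0")

```text
time: 4.08
tool_pos: [0.6161, 0.0549, 0.153]
ee_rot: [2.707, -0.008, -0.123]
wrist_force: [0.1, 0.4, 0.3]
width: 0.0942
```

```bash
python3 - <<'E'
from plan import *
from bench import get_obs,vision
o=get_obs();print(o['tool_pos'],o['ee_rot'],o['wrist_force'])
print(cmd(tcp_grip(a),RG))
E
```

```text
[0.61608586 0.05486231 0.15300507] [ 2.7069673  -0.00786405 -0.12332738] [0.09285922 0.36112672 0.34750594]
[-0.001  0.009  0.044 -0.001 -0.002 -0.002]
```

servo_tool(targets="1 0 0.01 0.03 0 0 0; 1 0 0.01 0.044 0 0 0; 1 0 0.01 0.044 0 0 0; 0 0 0.01 0.044 0 0 0; 0 0 0.01 0.044 0 0 0; 0 0 0.01 0.044 0 0 0; 0 0 0.01 0.044 0 0 0; 0 0 0.01 0.044 0 0 0; 0 0 0.01 0.044 0 0 0; 0 0 0.01 0.044 0 0 0")

```text
time: 4.92
tool_pos: [0.6152, 0.0478, 0.1439]
ee_rot: [2.707, -0.008, -0.124]
wrist_force: [0.7, -0.2, 0.3]
width: 0.0509
```

```bash
python3 - <<'E'
from plan import *
from bench import get_obs,vision
import cv2
o=get_obs();print(o['tool_pos'],o['ee_rot'],o['wrist_force'],o['width'])
print(cmd(tcp_grip(a),RG))
for n in('wrist',):
    s=vision.snapshot(n);cv2.imwrite(f'pics/{n}3.png',s['image'][:,:,::-1])
E
```

```text
[0.61522175 0.04784927 0.14393651] [ 2.70689183 -0.00762798 -0.12352588] [ 0.70318637 -0.20548811  0.34463181] 0.050888254141875956
[-0.001 -0.002 -0.001 -0.001 -0.002 -0.002]
```

View pics/wrist3.png

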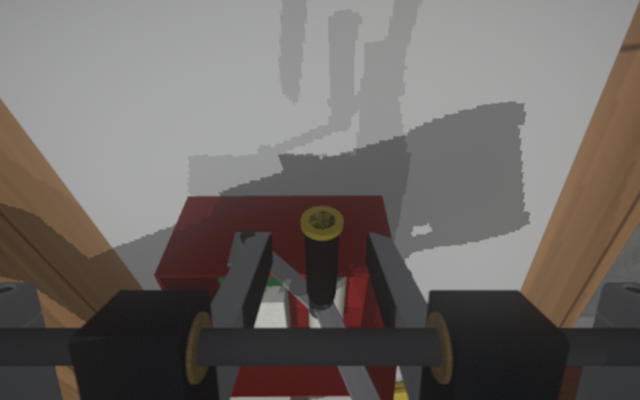

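The jaws are half shut and still centred on the grip, whose disc is at (322,222). I'll keep closing.

servo_tool(targets="0 0 0 0 0 0 0; 0 0 0 0 0 0 0; 0 0 0 0 0 0 0; 0 0 0 0 0 0 0; 0 0 0 0 0 0 0; 0 0 0 0 0 0 0; 0 0 0 0 0 0 0; 0 0 0 0 0 0 0; 0 0 0 0 0 0 0; 0 0 0 0 0 0 0")

```text
time: 5.8
tool_pos: [0.6158, 0.0478, 0.144]
ee_rot: [2.707, -0.009, -0.123]
wrist_force: [4.1, -0.6, -1.3]
width: 0.015
```

```bash
python3 - <<'E'
from plan import *
from bench import get_obs,vision
import cv2
o=get_obs();print(o['tool_pos'],o['ee_rot'],o['wrist_force'],o['width'])
R0=Ro.from_euler('xyz',o['ee_rot']).as_matrix()
for ph in (47,52,57,62,67,72,77,82,87,92,97,102,107,112,117,122): print(ph,cmd(tcp_grip(np.radians(ph))-tcp_grip(a)+o['tool_pos'],R0)[:3])
s=vision.snapshot('wrist');cv2.imwrite(f'pics/w4.png',s['image'][:,:,::-1])
E
```

```text
[0.61579613 0.04777522 0.14396363] [ 2.70712817 -0.00883855 -0.12317512] [ 4.09153176 -0.63258798 -1.33537317] 0.014986243042898844
47 [0. 0. 0.]
52 [-0.018  0.007 -0.015]
57 [-0.038  0.013 -0.028]
62 [-0.059  0.018 -0.039]
67 [-0.081  0.023 -0.049]
72 [-0.104  0.027 -0.056]
77 [-0.127  0.029 -0.063]
82 [-0.151  0.032 -0.067]
87 [-0.176  0.033 -0.069]
92 [-0.2    0.033 -0.069]
97 [-0.224  0.032 -0.068]
102 [-0.249  0.031 -0.064]
107 [-0.272  0.028 -0.059]
112 [-0.295  0.025 -0.052]
117 [-0.318  0.021 -0.043]
122 [-0.339  0.016 -0.032]
```

View pics/w4.png

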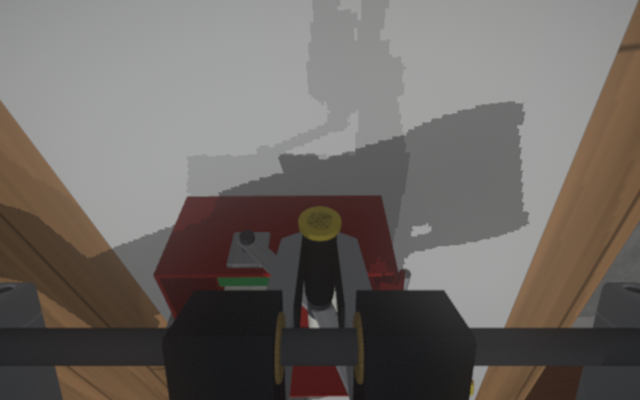

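Gripped: 15 mm wide, disc at (320,222). Now I'll draw the grip slowly along the arc and break the stay.

servo_tool(targets="0 -0.009 0.004 -0.008 0 0 0; 0 -0.018 0.007 -0.015 0 0 0; 0 -0.028 0.01 -0.022 0 0 0; 0 -0.038 0.013 -0.028 0 0 0; 0 -0.048 0.016 -0.034 0 0 0; 0 -0.059 0.018 -0.039 0 0 0; 0 -0.07 0.021 -0.044 0 0 0; 0 -0.081 0.023 -0.049 0 0 0; 0 -0.092 0.025 -0.053 0 0 0; 0 -0.104 0.027 -0.056 0 0 0; 0 -0.104 0.027 -0.056 0 0 0; 0 -0.104 0.027 -0.056 0 0 0")

```text
time: 6.85
tool_pos: [0.5894, 0.0509, 0.1597]
ee_rot: [2.707, -0.009, -0.123]
wrist_force: [-0.1, 1.6, 1.5]
width: 0.0154
```

```bash
cat > st.py <<'E'
from plan import *
from bench import get_obs,vision
import cv2,sys
o=get_obs();print(o['tool_pos'],o['ee_rot'],o['wrist_force'],o['width'],o['joint_positions'].round(2))
R0=Ro.from_euler('xyz',o['ee_rot']).as_matrix()
g=o['tool_pos']-R0[:,2]*.019; d=g-O; k=np.array([d@ex,d[2]])*1e3-P; ph=np.degrees(np.arctan2(k[1],k[0])); print('r',np.hypot(*k),'phi',ph,'y',d@ey)
for p in np.arange(5*np.ceil(ph/5),181,5): print(p,cmd(Wt(K(np.radians(p))[0],152,K(np.radians(p))[1])+R0[:,2]*.019,R0)[:3])
n=sys.argv[1]
for c in sys.argv[2:]:
    s=vision.snapshot(c);im=s['image'][:,:,::-1]
    if c=='side': im=cv2.resize(im[100:300,220:460],None,fx=3,fy=3)
    cv2.imwrite(f'pics/{c}_{n}.png',im)
E
python3 st.py 5 side wrist
```

```text
[0.58943631 0.05094082 0.15967038] [ 2.7072839  -0.00854766 -0.12331353] [-0.141665    1.55213631  1.45258905] 0.015417778092652839 [ 0.23  0.3   1.27 -0.41  1.7   0.33]
r 70.38327206790649 phi 71.91415521287837 y 0.15150409806100526
75.0 [-0.015 -0.001 -0.004]
80.0 [-0.039  0.002 -0.008]
85.0 [-0.063  0.003 -0.011]
90.0 [-0.087  0.004 -0.013]
95.0 [-0.112  0.004 -0.012]
100.0 [-0.136  0.003 -0.009]
105.0 [-0.16   0.    -0.004]
110.0 [-0.183 -0.002  0.002]
115.0 [-0.206 -0.006  0.01 ]
120.0 [-0.228 -0.011  0.021]
125.0 [-0.248 -0.016  0.032]
130.0 [-0.268 -0.022  0.046]
135.0 [-0.286 -0.029  0.061]
140.0 [-0.303 -0.037  0.077]
145.0 [-0.318 -0.045  0.094]
150.0 [-0.331 -0.053  0.113]
155.0 [-0.342 -0.062  0.132]
160.0 [-0.352 -0.072  0.153]
165.0 [-0.36  -0.082  0.174]
170.0 [-0.365 -0.092  0.196]
175.0 [-0.368 -0.102  0.217]
180.0 [-0.37  -0.112  0.24 ]
```

View pics/wrist_5.png

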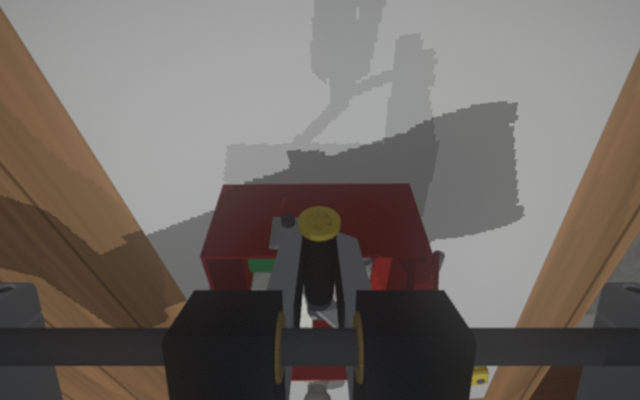

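View pics/side_5.png

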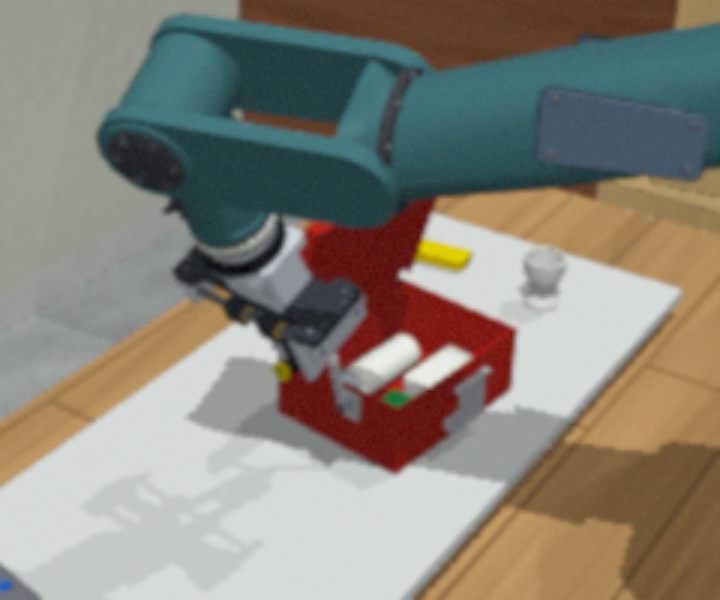

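The grip is still held and sits at radius 70.4 mm, so it has followed the arc to about 72 degrees. I'll continue along it.

servo_tool(targets="0 -0.015 0 -0.004 0 0 0; 0 -0.025 0.001 -0.006 0 0 0; 0 -0.039 0.002 -0.008 0 0 0; 0 -0.051 0.003 -0.01 0 0 0; 0 -0.063 0.003 -0.011 0 0 0; 0 -0.075 0.004 -0.012 0 0 0; 0 -0.087 0.004 -0.013 0 0 0; 0 -0.1 0.004 -0.013 0 0 0; 0 -0.112 0.004 -0.012 0 0 0; 0 -0.124 0.003 -0.011 0 0 0; 0 -0.136 0.003 -0.009 0 0 0; 0 -0.136 0.003 -0.009 0 0 0")

```text
time: 7.95
tool_pos: [0.554, 0.0555, 0.1612]
ee_rot: [2.707, -0.005, -0.124]
wrist_force: [-2.2, 2.7, 5.2]
width: 0.0153
```

```bash
python3 st.py 6 side top
```

```text
[0.55396948 0.05546636 0.16118775] [ 2.7066973  -0.00494896 -0.12412301] [-2.153935    2.70959227  5.15181511] 0.01529953354247411 [ 0.25  0.24  1.35 -0.41  1.7   0.35]
r 69.80369752205783 phi 101.43170516815972 y 0.15176122907509867
105.0 [-0.017 -0.002  0.002]
110.0 [-0.04  -0.005  0.009]
115.0 [-0.063 -0.009  0.017]
120.0 [-0.085 -0.014  0.028]
125.0 [-0.105 -0.019  0.039]
130.0 [-0.125 -0.025  0.053]
135.0 [-0.143 -0.032  0.068]
140.0 [-0.16  -0.039  0.084]
145.0 [-0.175 -0.047  0.102]
150.0 [-0.188 -0.056  0.12 ]
155.0 [-0.199 -0.065  0.14 ]
160.0 [-0.209 -0.075  0.16 ]
165.0 [-0.216 -0.084  0.181]
170.0 [-0.222 -0.094  0.203]
175.0 [-0.225 -0.105  0.225]
180.0 [-0.226 -0.115  0.247]
```

View pics/side_6.png

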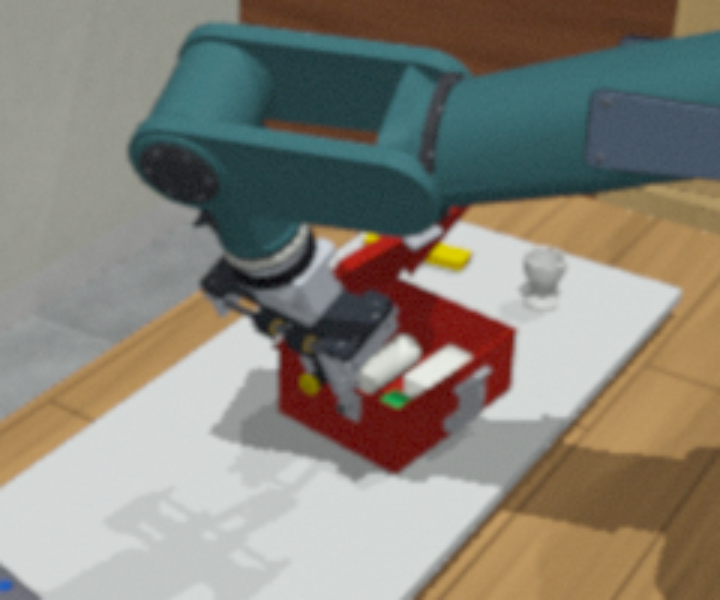

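View pics/top_6.png

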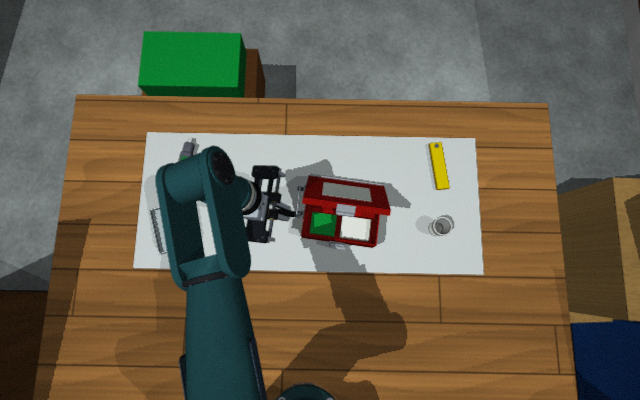

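Both views show the lid tilting forward, and the arm stays to the +y side, clear of it. I'll keep lowering.

servo_tool(targets="0 -0.017 -0.002 0.002 0 0 0; 0 -0.028 -0.003 0.005 0 0 0; 0 -0.04 -0.005 0.009 0 0 0; 0 -0.052 -0.007 0.013 0 0 0; 0 -0.063 -0.009 0.017 0 0 0; 0 -0.074 -0.011 0.022 0 0 0; 0 -0.085 -0.014 0.028 0 0 0; 0 -0.095 -0.016 0.033 0 0 0; 0 -0.105 -0.019 0.039 0 0 0; 0 -0.115 -0.022 0.046 0 0 0; 0 -0.125 -0.025 0.053 0 0 0; 0 -0.125 -0.025 0.053 0 0 0")

```text
time: 9.05
tool_pos: [0.5219, 0.0595, 0.1447]
ee_rot: [2.707, -0.001, -0.124]
wrist_force: [-7.1, 2.3, 3.2]
width: 0.0151
```

```bash
python3 st.py 7 side
```

```text
[0.52192232 0.05953427 0.14467994] [ 2.70665566e+00 -1.27605356e-03 -1.24432230e-01] [-7.09134887  2.28628092  3.18508083] 0.015143039866208506 [ 0.27  0.18  1.45 -0.4   1.67  0.38]
r 69.4079771799801 phi 131.59029668972084 y 0.15196389631602827
135.0 [-0.014 -0.004  0.009]
140.0 [-0.03  -0.012  0.025]
145.0 [-0.045 -0.02   0.043]
150.0 [-0.058 -0.028  0.061]
155.0 [-0.07  -0.037  0.081]
160.0 [-0.079 -0.047  0.101]
165.0 [-0.086 -0.057  0.123]
170.0 [-0.092 -0.067  0.144]
175.0 [-0.095 -0.077  0.166]
180.0 [-0.096 -0.087  0.188]
```

View pics/side_7.png

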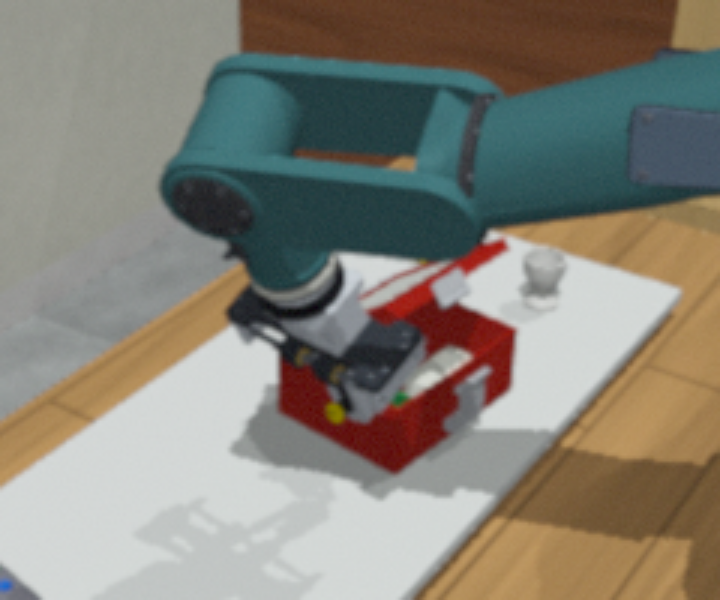

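The side view shows the lid about half down, with the grip still in the jaws. Next I'll go to about 162 degrees.

servo_tool(targets="0 -0.014 -0.004 0.009 0 0 0; 0 -0.022 -0.008 0.017 0 0 0; 0 -0.03 -0.012 0.025 0 0 0; 0 -0.038 -0.016 0.034 0 0 0; 0 -0.045 -0.02 0.043 0 0 0; 0 -0.052 -0.024 0.052 0 0 0; 0 -0.058 -0.028 0.061 0 0 0; 0 -0.064 -0.033 0.071 0 0 0; 0 -0.07 -0.037 0.081 0 0 0; 0 -0.075 -0.042 0.091 0 0 0; 0 -0.079 -0.047 0.101 0 0 0; 0 -0.079 -0.047 0.101 0 0 0")

```text
time: 10.1
tool_pos: [0.5022, 0.0618, 0.1147]
ee_rot: [2.707, 0.001, -0.124]
wrist_force: [-4.6, 0.4, -3.1]
width: 0.0153
```

```bash
python3 st.py 8 side
```

```text
[0.50222483 0.06184528 0.11465774] [ 2.70660433e+00  5.81006516e-04 -1.23964148e-01] [-4.61346759  0.42698906 -3.05476115] 0.015271161572576306 [ 0.28  0.17  1.53 -0.4   1.62  0.42]
r 69.4183617259605 phi 161.6204196485302 y 0.1519010192463957
165.0 [-0.007 -0.007  0.014]
170.0 [-0.012 -0.017  0.035]
175.0 [-0.015 -0.027  0.057]
180.0 [-0.016 -0.037  0.079]
```

View pics/side_8.png

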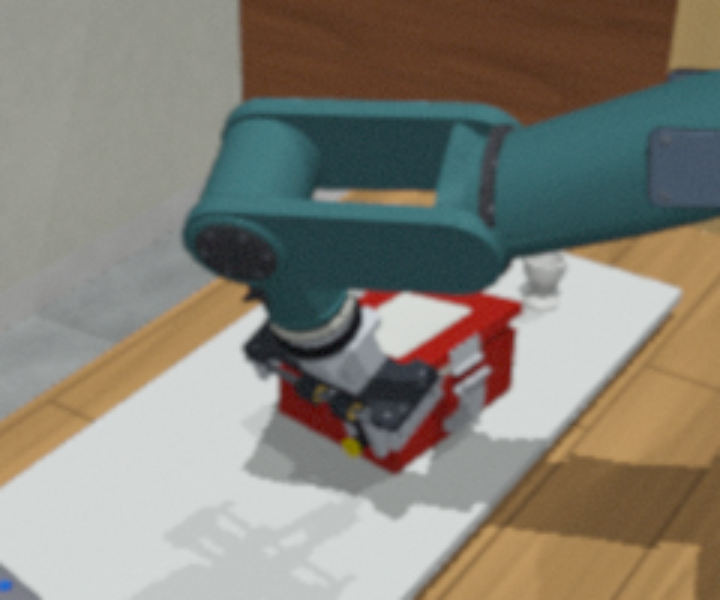

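servo_tool(targets="0 -0.003 -0.003 0.006 0 0 0; 0 -0.006 -0.006 0.012 0 0 0; 0 -0.008 -0.009 0.019 0 0 0; 0 -0.009 -0.011 0.022 0 0 0; 0 -0.009 -0.011 0.022 0 0 0; 0 -0.009 -0.011 0.022 0 0 0")

```text
time: 10.65
tool_pos: [0.5008, 0.0621, 0.1095]
ee_rot: [2.707, -0.001, -0.124]
wrist_force: [-5.8, 0.3, -2.9]
width: 0.0151
```

```bash
python3 st.py 9 side
```

```text
[0.50081269 0.06210399 0.1095069 ] [ 2.70653965e+00 -1.29958918e-03 -1.24168664e-01] [-5.75739344  0.29247557 -2.8578721 ] 0.015060528614181508 [ 0.28  0.17  1.54 -0.4   1.61  0.43]
r 69.38969571169567 phi 166.04245688856125 y 0.15199006084094804
170.0 [-0.006 -0.008  0.017]
175.0 [-0.01  -0.018  0.039]
180.0 [-0.011 -0.028  0.061]
```

View pics/side_9.png

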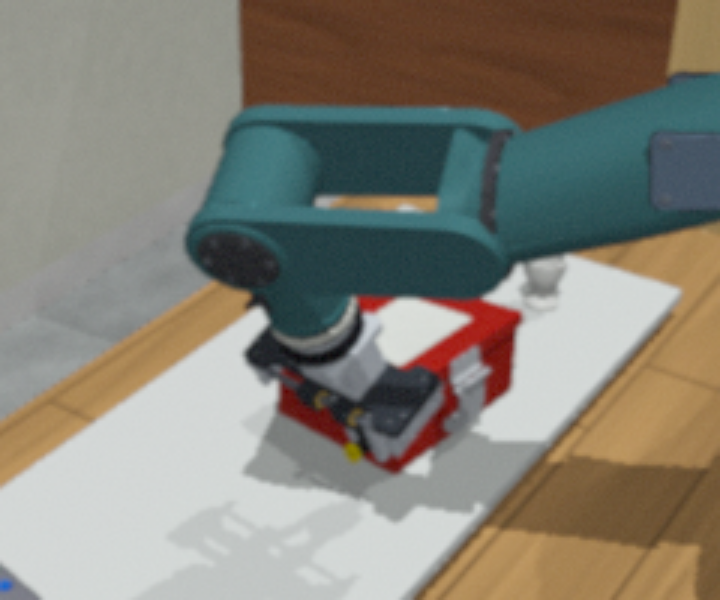

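servo_tool(targets="0 -0.002 -0.002 0.004 0 0 0; 0 -0.003 -0.004 0.008 0 0 0; 0 -0.004 -0.006 0.012 0 0 0; 0 -0.004 -0.006 0.012 0 0 0; 0 -0.004 -0.006 0.012 0 0 0")

```text
time: 11.12
tool_pos: [0.5007, 0.0622, 0.1081]
ee_rot: [2.706, -0.004, -0.124]
wrist_force: [-5.7, 0.1, 1.2]
width: 0.0152
```

```bash
python3 st.py 10 wrist side
```

```text
[0.50074207 0.06224265 0.10807848] [ 2.70637304 -0.00427074 -0.12435396] [-5.73869983  0.06187536  1.2028719 ] 0.015234158133745408 [ 0.28  0.17  1.54 -0.4   1.61  0.43]
r 69.1917524095571 phi 167.21887720933307 y 0.1521223637984914
170.0 [-0.006 -0.005  0.012]
175.0 [-0.009 -0.015  0.034]
180.0 [-0.01  -0.025  0.056]
```

View pics/wrist_10.png

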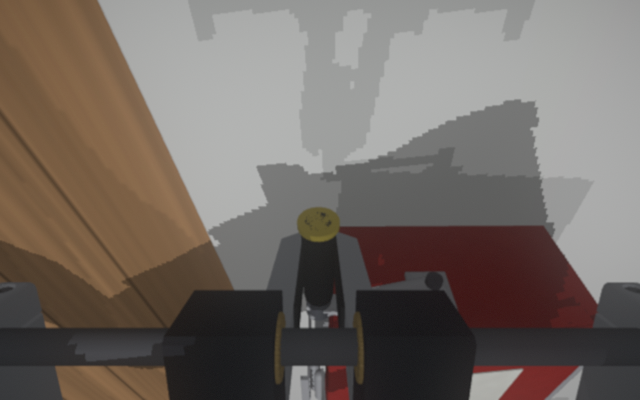

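View pics/side_10.png

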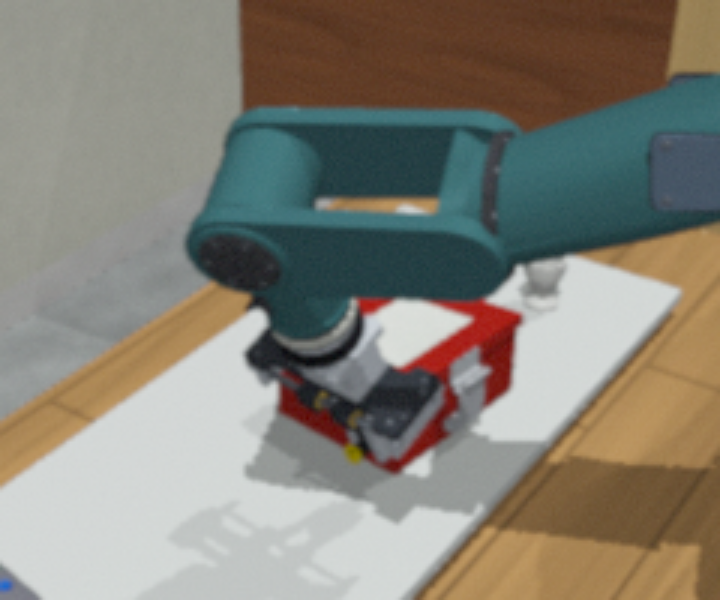

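The force along z changed from −2.9 to +1.2 N and the motion stalled, so the lid is resting on its catch. I'll release the grip and back out along the tool axis.

servo_tool(targets="0.5 0 0 0 0 0 0; 0.5 0 0 0 0 0 0; 0.5 0 0 0 0 0 0; 0.5 0 0 0 0 0 0; 0.5 0 0 0 0 0 0; 0.5 0 0 0 0 0 0; 0.5 0 0 -0.06 0 0 0; 0.5 0 0 -0.15 0 0 0; 0.5 0 0 -0.3 0 0 0; 0.5 0 0 -0.45 0 0 0; 0.5 0 0 -0.6 0 0 0; 0.5 0 0 -0.6 0 0 0")

```text
time: 12.22
tool_pos: [0.5119, 0.1279, 0.2528]
ee_rot: [2.714, -0.021, -0.122]
wrist_force: [0.0, -0.0, 1.5]
width: 0.047
```

servo_tool(targets="0 0 -0.1 -0.1 0 0 0; 0 0 -0.1 -0.1 0 0 0; 0 0 -0.1 -0.1 0 0 0; 0 0 -0.1 -0.1 0 0 0")

```text
time: 12.55
tool_pos: [0.5129, 0.1577, 0.2564]
ee_rot: [2.706, -0.007, -0.123]
wrist_force: [0.8, 0.1, -0.2]
width: 0.0234
```

```bash
python3 - <<'E'
from plan import *
from bench import get_obs,vision
import cv2
o=get_obs();print(o['tool_pos'],o['ee_rot'],o['wrist_force'],o['width'])
d=dict(p=o['tool_pos'],e=o['ee_rot'])
for c in('side','wrist'):
    s=vision.snapshot(c);im=s['image'][:,:,::-1]
    if c=='side': im=cv2.resize(im[100:300,220:460],None,fx=3,fy=3)
    cv2.imwrite(f'pics/{c}_11.png',im)
np.savez('w2.npz',K=s['mtx'],T=s['T_tool_cam'],**d)
R=Rtool(YAW,0); t=Wt(-65,0,84+15)
print(t,cmd(t+[0,0,.06],R))
E
```

```text
[0.51286477 0.1576805  0.25643229] [ 2.70593746 -0.00693678 -0.12341223] [ 0.75664674  0.0816608  -0.17882779] 0.02341119191048202
[ 0.50576744 -0.08351871  0.149     ] [ 0.091  0.789  0.577  0.139 -0.002 -0.002]
```

View pics/side_11.png

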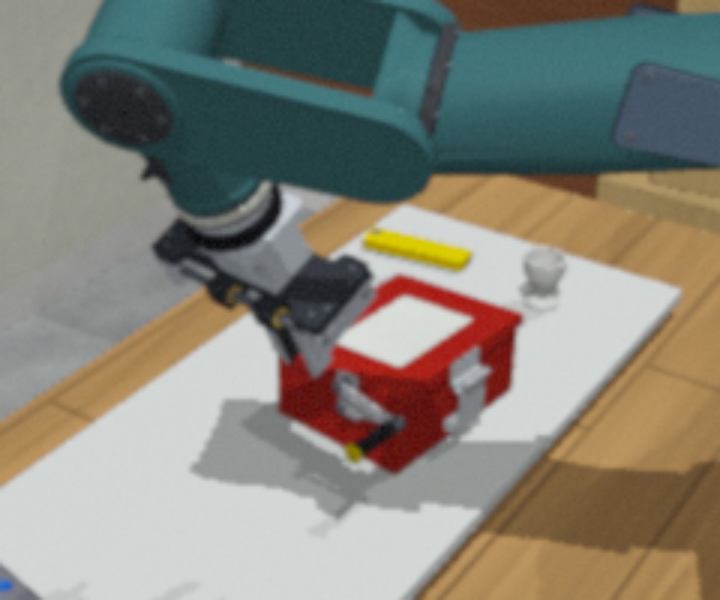

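View pics/wrist_11.png

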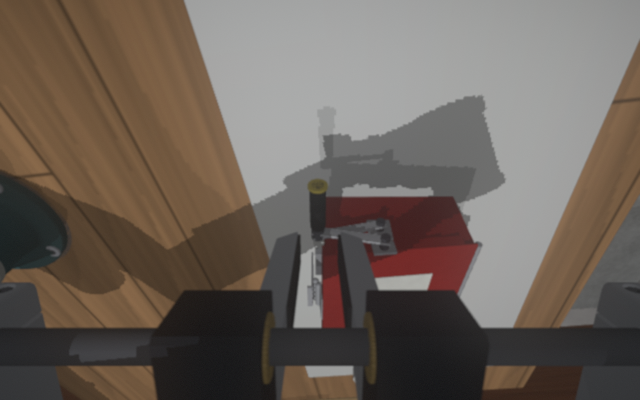

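The lid is resting on its catch, the grip hangs free at about (375,435) in the enlarged view, and the gripper is clear of it. I'll move above lid_front with the fingers shut and the tool upright.

servo_tool(targets="0 0.05 0.3 0.15 0.04 0 0; 0 0.09 0.5 0.3 0.08 0 0; 0 0.09 0.79 0.52 0.139 0 0; 0 0.09 0.79 0.52 0.139 0 0; 0 0.09 0.79 0.52 0.139 0 0; 0 0.09 0.79 0.52 0.139 0 0; 0 0.09 0.79 0.52 0.139 0 0; 0 0.09 0.79 0.52 0.139 0 0; 0 0.09 0.79 0.52 0.139 0 0; 0 0.09 0.79 0.52 0.139 0 0; 0 0.09 0.79 0.52 0.139 0 0; 0 0.09 0.79 0.52 0.139 0 0")

```text
time: 13.65
tool_pos: [0.5069, -0.0756, 0.2228]
ee_rot: [-3.14, -0.008, -0.121]
wrist_force: [0.6, 0.4, 0.0]
width: 0.0005
```

servo_tool(targets="0 0 0 0 0 0 0; 0 0 0 0 0 0 0; 0 0 0 0 0 0 0")

```text
time: 13.9
tool_pos: [0.5067, -0.0764, 0.2226]
ee_rot: [-3.14, -0.008, -0.123]
wrist_force: [0.5, -0.7, -0.3]
width: 0.0005
```

```bash
cat > st2.py <<'E'
from plan import *
from bench import get_obs,vision
import cv2,sys
o=get_obs();print(o['tool_pos'],o['ee_rot'],o['wrist_force'],o['width'],o['joint_positions'].round(2))
R=Rtool(YAW,0)
for z in (99,84): print(cmd(Wt(-64,0,z),R))
for c in('side','wrist'):
    s=vision.snapshot(c);im=s['image'][:,:,::-1]
    if c=='side': im=cv2.resize(im[100:300,220:460],None,fx=3,fy=3)
    cv2.imwrite(f'pics/{c}_{sys.argv[1]}.png',im)
E
python3 st2.py 12
```

```text
[ 0.50674081 -0.07637458  0.2225886 ] [-3.13970755 -0.00755105 -0.12265166] [ 0.46413892 -0.68944912 -0.29209992] 0.0005185197864708182 [-0.26 -0.01  1.43  0.    1.71 -0.14]
[ 0.001  0.029  0.294 -0.001 -0.002 -0.001]
[ 0.001  0.029  0.354 -0.001 -0.002 -0.001]
```

View pics/side_12.png

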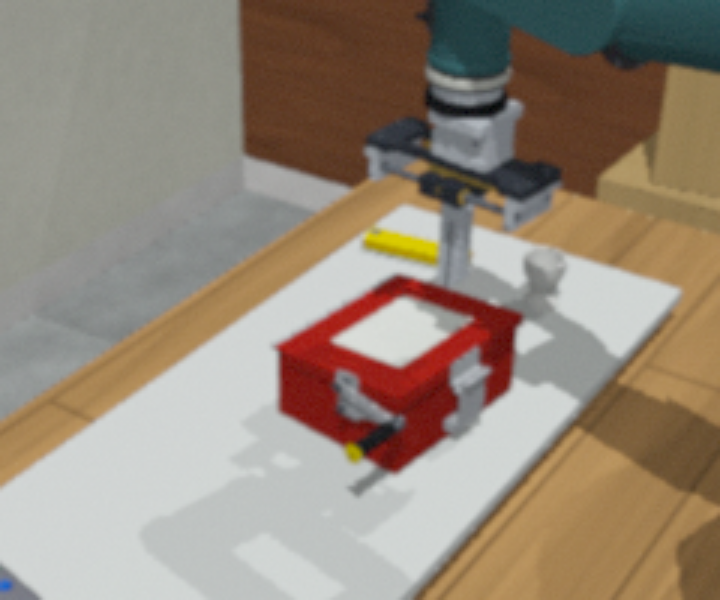

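View pics/wrist_12.png

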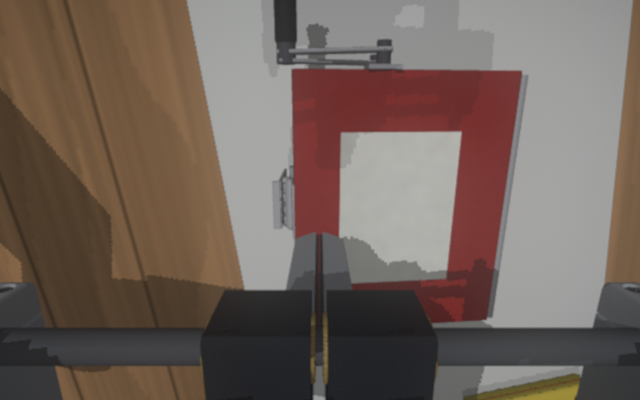

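The tool is above the front strip of the lid. The catch is at column 285 and the front edge at column 293 in the wrist view. I'll go down to about 8 mm above the lid, then press slowly.

servo_tool(targets="0 0 0.03 0.1 0 0 0; 0 0 0.03 0.18 0 0 0; 0 0 0.03 0.24 0 0 0; 0 0 0.03 0.25 0 0 0; 0 0 0.03 0.25 0 0 0; 0 0 0.03 0.25 0 0 0; 0 0 0.03 0.25 0 0 0; 0 0 0.03 0.25 0 0 0")

```text
time: 14.67
tool_pos: [0.507, -0.0844, 0.1616]
ee_rot: [-3.14, -0.01, -0.124]
wrist_force: [-1.2, 0.5, 0.1]
width: 0.0008
```

servo_tool(targets="0 0 0 0.01 0 0 0; 0 0 0 0.02 0 0 0; 0 0 0 0.03 0 0 0; 0 0 0 0.036 0 0 0; 0 0 0 0.036 0 0 0; 0 0 0 0.036 0 0 0")

```text
time: 15.17
tool_pos: [0.5061, -0.0842, 0.1507]
ee_rot: [-3.14, -0.007, -0.124]
wrist_force: [0.4, -0.5, -0.1]
width: 0.0006
```

servo_tool(targets="0 0 0 0.004 0 0 0; 0 0 0 0.008 0 0 0; 0 0 0 0.012 0 0 0; 0 0 0 0.016 0 0 0; 0 0 0 0.016 0 0 0")

```text
time: 15.58
tool_pos: [0.5063, -0.0843, 0.1474]
ee_rot: [-3.14, -0.008, -0.124]
wrist_force: [0.0, 0.1, 2.4]
width: 0.0005
```

Contact at z≈0.148 m, with 2.4 N. I'll press on in small steps.

servo_tool(targets="0 0 0 0.004 0 0 0; 0 0 0 0.008 0 0 0; 0 0 0 0.012 0 0 0; 0 0 0 0.016 0 0 0; 0 0 0 0.016 0 0 0")

```text
time: 16.0
tool_pos: [0.5061, -0.0842, 0.1421]
ee_rot: [-3.139, -0.007, -0.124]
wrist_force: [-0.6, 0.2, 0.3]
width: 0.0003
```

servo_tool(targets="0 0 0 0.004 0 0 0; 0 0 0 0.008 0 0 0; 0 0 0 0.012 0 0 0; 0 0 0 0.016 0 0 0; 0 0 0 0.02 0 0 0; 0 0 0 0.024 0 0 0; 0 0 0 0.024 0 0 0")

```text
time: 16.58
tool_pos: [0.5062, -0.0842, 0.1367]
ee_rot: [-3.14, -0.007, -0.124]
wrist_force: [0.7, 0.3, -0.8]
width: 0.0002
```

servo_tool(targets="0 0 0 0.004 0 0 0; 0 0 0 0.008 0 0 0; 0 0 0 0.012 0 0 0; 0 0 0 0.014 0 0 0; 0 0 0 0.014 0 0 0")

```text
time: 17.0
tool_pos: [0.5064, -0.0842, 0.1342]
ee_rot: [-3.14, -0.008, -0.124]
wrist_force: [-1.9, 0.7, 3.8]
width: 0.0007
```

servo_tool(targets="0 0 0 0.004 0 0 0; 0 0 0 0.008 0 0 0; 0 0 0 0.012 0 0 0; 0 0 0 0.012 0 0 0; 0 0 0 0.012 0 0 0")

```text
time: 17.42
tool_pos: [0.5065, -0.0843, 0.134]
ee_rot: [-3.14, -0.009, -0.123]
wrist_force: [-6.4, 2.3, 14.4]
width: 0.0004
```

The lid is now firm at z = 0.134 m, which is the shut height (0.05 + 0.084). I'll lift clear and check.

servo_tool(targets="0 0 0 -0.02 0 0 0; 0 0 0 -0.1 0 0 0; 0 0 0 -0.25 0 0 0; 0 0 0 -0.4 0 0 0; 0 0 0 -0.5 0 0 0; 0 -0.2 0 -0.6 0 0 0; 0 -0.4 0 -0.6 0 0 0; 0 -0.4 0 -0.6 0 0 0; 0 -0.4 0 -0.6 0 0 0; 0 -0.4 0 -0.6 0 0 0; 0 -0.4 0 -0.6 0 0 0; 0 -0.4 0 -0.6 0 0 0")

```text
time: 18.42
tool_pos: [0.4067, -0.0722, 0.2787]
ee_rot: [-3.139, -0.006, -0.124]
wrist_force: [0.2, -0.1, -0.2]
width: 0.0008
```

```bash
python3 - <<'E'
from bench import get_obs,vision
import cv2
from h import *
o=get_obs();print(o['tool_pos'],o['wrist_force'])
for c in('side','top'):
    s=vision.snapshot(c);im=s['image'][:,:,::-1]
    if c=='side': im=cv2.resize(im[100:300,220:460],None,fx=3,fy=3)
    cv2.imwrite(f'pics/{c}_20.png',im)
from plan import Wt
for n,p in dict(fl=(-86,103,84),fr=(-86,-103,84)).items():
    print(n,((proj('side',Wt(*p))-[220,100])*3).round(), 'if 15 high',((proj('side',Wt(p[0],p[1],99))-[220,100])*3).round())
E
```

```text
[ 0.40669918 -0.07215206  0.27874256] [ 0.24158394 -0.05053738 -0.23518662]
fl [402. 406.] if 15 high [402. 394.]
fr [524. 321.] if 15 high [526. 309.]
```

View pics/side_20.png

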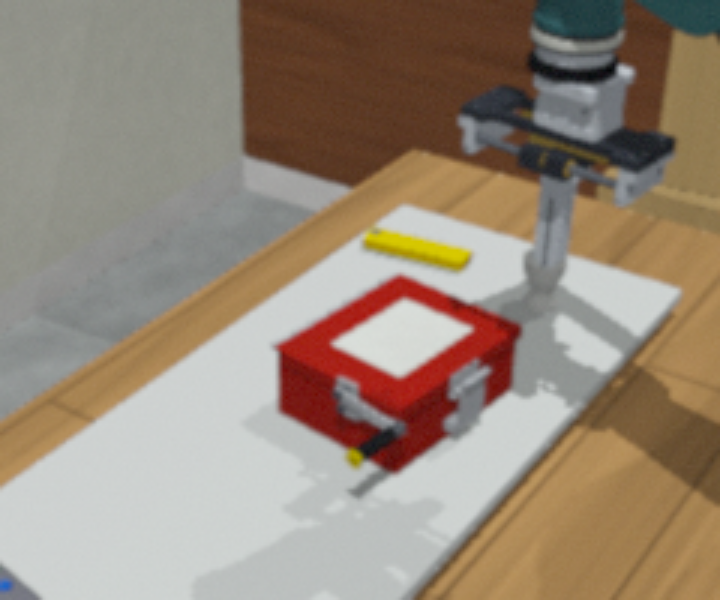

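View pics/top_20.png

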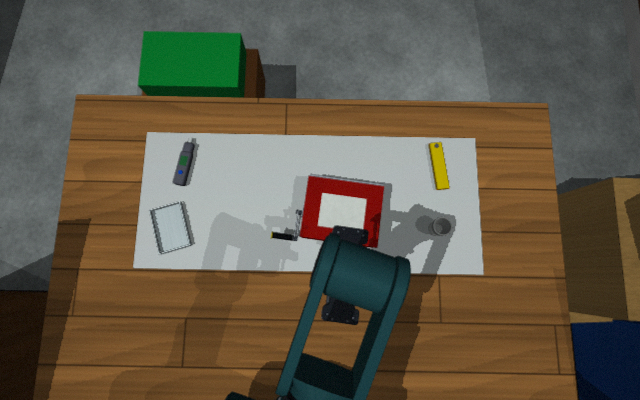

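The lid's front corners are at about (400,405) and (520,325). The shut prediction is (402,406) and (524,321), against rows 394 and 309 if the lid were still on the catch, so it is shut. The bystanders are at their starting pixels and nothing touches the robot, so I'll hand in.

```bash
python3 -c "
from bench import robot
print(robot.close_job())"
```

```text
the job is handed in; nothing more can be done
None
```

The tin is shut, and I handed the job in at about 18.5 s of the 58 s allowed; handing in reports no verdict.

**What I did:** I found the tin and grip in the camera views and gripped the sleeve with the hand leaned 25° outwards. I drew the knee slowly over its 70 mm arc, which broke the stay, and held on until the lid rested on its catch. After letting go, I pressed at lid_front with the fingers shut. I felt the lid at z ≈ 0.148 m, and it came down to a firm stop at 0.134 m, the shut height. The highest force I read there was about 16 N.

**Last checks:**
- **Lid:** after I lifted clear, its front corners matched the shut position to about 4 pixels in the three-times-enlarged side view; a lid still on its catch would be about 12 pixels higher.
- **Other things on the board:** all four look unmoved by eye in the top view.
- **Robot:** the wrist force was close to zero and nothing was touching it.

**Not measured or disagreeing:**
- I never read the lid and knee angles directly.
- My stay geometry put the shut knee at about 175° instead of the stated 170°.
- The lid met its catch at about 167°, where I had predicted 170°.

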